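Close the herb tub and snap its spout cap home

TASK

Close up the open herb tub: set the loose spout lid on it and press it down until it sits level and fully home on the rim, then press the little snap cap straight down onto the lid's spout until it clicks and is fully home. Do not ease off after the click: finish while still holding the cap firmly pressed down, without letting go. Leave the bottle, the jar and the mug where they stand.

Things in the scene. Friction and masses are not known exactly. Their poses are not given: they have to be found in the camera images.
- tub: Open round white plastic tub, 70 mm tall, upright, fixed (does not move). Origin: centre of its underside, z up. Body 92 mm in diameter up to 46 mm, drawn in to a neck 77 mm in diameter from 55 to 66 mm up, tapered to 73 mm at the rim.
- tub_rim (a point): Centre of the tub's mouth at rim height, 70 mm above the tub's origin. A dark rubber seal on the rim stands 4 mm proud of it; it resists with about 10 N in all, then stays where it is pressed, flush with the rim. The rim is the firm stop for the lid's plate.
- lid: Loose white plastic lid, about 70 g, lying spout up on the table. Origin: centre of its underside, z up. Skirt 88 mm outside, 82 mm inside diameter, 12 mm deep, goes round the outside of the tub's neck; top plate from 12 to 15 mm; on it a round neck, 26 mm in diameter, from 15 to 37 mm, to grip it by. Home on the tub its origin is 58 mm above the tub's (62 mm on the unpressed seal). Any yaw.
- lid_shoulder (a point): On the lid's axis at the top of its neck, 37 mm above the lid's origin: the shoulder on which the cap lands. From here the slim spout rises 16 mm: 15 mm in diameter, its top 6 mm tapered to 9 mm, with four small sprung bumps round it, 6.5 mm above the shoulder, that reach out to 21 mm diameter.
- cap: Loose white plastic snap cap, about 20 g, standing open end down on the table. Origin: centre of its underside (the mouth), z up. 32 mm tall, 29 mm in diameter, its solid head (top 12 mm) 30 mm. Mouth 18 mm wide, with a 3 mm deep lip, wider inside. Any yaw.
- cap_mouth (a point): Same point as the cap's origin. Pushed over the spout, the lip meets the bumps about 10 mm above the shoulder; the push rises to 9 to 14 N near 7 mm, drops to almost nothing as the bumps give way and spring back above the lip (the click), and the cap then slides on and lands on the firm shoulder: fully home when this point is at point lid_shoulder.
- syrup_bottle: Bystander: amber bottle, 56 mm in diameter, 150 mm tall, upright. Origin: centre of its underside.
- herb_jar: Bystander: closed jar, 64 mm in diameter, 65 mm tall, upright. Origin: centre of its underside.
- mug: Bystander: white mug, 76 mm in diameter, 88 mm tall, with a handle. Origin: centre of its underside.
Mind the look-alikes: they are no part of the job. Leave any orange or pink look-alike of the lid alone. There is more than one size of the cap; the one meant has the size given above.

How it is judged:
On the way, in this order (a step that is already met when the one before it is completed fails the run):
1. the lid is pressed home, level on the tub's rim (z of lid in the frame of tub between 0.056 and 0.0595 m and angle between lid's own z axis and vertical below 0.05 rad and horizontal distance between lid and tub below 0.005 m), for 0.2 s.
2. the cap has clicked past the bumps and is fully home on the spout (all of step 1 and z of cap in the frame of lid between 0.035 and 0.0385 m and horizontal distance between cap and lid below 0.004 m and angle between cap's own z axis and vertical below 0.08 rad), for 0.2 s.
At the end, for the whole second after the job is handed in: Lid level on the tub: within 1.5 mm of home, 0.05 rad, 5 mm of centre; cap on its spout: within 1.5 mm of home, 0.08 rad, 4 mm of centre; the robot still on the cap, pressing it on the lid with over 4 N through the last second; bottle, jar and mug within 30 mm of their starts (all of step 2 and contact force between cap and lid above 4 N and contact force between any of the fingers, the arm and cap above 2 N and distance of each of syrup_bottle, herb_jar, mug from where it was at the start of the episode below 0.03 m); the arm keeps its last pose, push and grip.
It fails at once if a bystander (syrup_bottle) is moved more than 30 mm or tipped (distance of syrup_bottle from where it was at the start of the episode above 0.03 m or angle between syrup_bottle's own z axis and vertical above 0.35 rad).
It fails at once if a bystander (herb_jar) is moved more than 30 mm or tipped (distance of herb_jar from where it was at the start of the episode above 0.03 m or angle between herb_jar's own z axis and vertical above 0.35 rad).
It fails at once if a bystander (mug) is moved more than 30 mm or tipped (distance of mug from where it was at the start of the episode above 0.03 m or angle between mug's own z axis and vertical above 0.35 rad).
It also fails if it takes over 72 s, if anything falls off the work surface, if the arm or the gripper's body presses on something with over 40 N, if the wrist force passes 120 N, or if a joint passes its speed limit or range.

ROBOT

A 6-joint arm with a two-finger parallel gripper is mounted at the origin on the work surface. World frame = base frame: x ahead of the robot, y to its left, z up, the work surface at z = 0. Lengths are in m, angles in rad, forces in N, time in s.
With the tool pointing down it reaches from about 0.275 to 0.875 m from the base axis. Payload 12.5 kg.
Tool frame: the origin (TCP) lies midway between the tips of the shut fingers; the grasp point (between the pads) lies env.tcp_to_grasp behind it (env.tcp_to_grasp is the distance from the TCP to the grasp point, in m); z points along the fingers, y is the direction in which the jaws open and shut (so a half turn about z gives the same grasp; the last joint's range is limited). The gripper opens to 85 mm and grips with 20 to 120 N. Pads are 22 mm wide; open, the fingers measure 114 mm over their backs; the gripper's body (76 mm by 85 mm) begins 54 mm behind the grasp point. The pads swing forward as they close: fully open they stand 13 mm farther back than shut.
Start: joints at [-1.403, 0.351, 1.652, -0, 1.139, -0.085], TCP at [0.138, -0.532, 0.231] pointing down, gripper open.
Joint ranges: [-2.75, 2.75], [-0.79, 2.1], [0.01, 2.65], [-1.57, 4.71], [0.07, 3.14], [-2.87, 2.87]. Speed limits (rad/s): [2.22, 2.22, 2.79, 3.14, 3.14, 3.14].

INTERFACE

Orientations are given as [roll, pitch, yaw] about the fixed x, y, z axes, in that order (R = Rz(yaw) Ry(pitch) Rx(roll)).
In Python, from bench import env gives the robot as it stands.
- The arm moves only by the tool send_rows, never from a script. Its argument "series" is a list that holds one entry, the list of rows, each a list of 7 numbers: the shift along the tool's x, y, z normalised to -1 to 1, where 1 is 0.075 m, then the turn, a rotation vector about the tool's x, y, z normalised to -1 to 1, where 1 is 90 degrees, then the opening, from -1 (shut) to 1 (fully open). A call has 1 to 20 rows; each row shifts and turns the commanded pose from where the row before left it, along the tool's axes as they then stand; what a row does not reach is not made up. A row lasts 1/8 s, in which the tool goes at most 62.5 mm and 10.7 degrees, less where a joint would pass 70% of its speed; a pose out of reach is approached as far as the arm can. A call with a number of a shift or a turn outside -1 to 1 is refused whole. A call with a gripper value outside its range is refused whole. The fingers move at their own pace and stop on an object; "force" is the grip in N (left out, the last holds). Time passes only in rows, so rows that do not move let the fingers close. It gives the time, the measured TCP pose, the force and the opening at its end, in the units of the state.
- env.state(): the state, without advancing time (a new reading comes with each control period).
- env.capture(name): name is "scene" or "top"; returns a dict with "img" (420x560x3 uint8, red, green, blue), "intrinsics" (3x3 intrinsics, pixels), "position" and "attitude" of the camera in the world. Camera axes: x right, y down, z forward; pixel columns grow to the right and rows downward; lengths in m; the calibration is good to about 2 mm. A picture is of the moment at which its call begins. There is no depth.
- env.hand_in(): hands the job in, once; it reports no verdict.
The state is a dict: "time_s": time; "joint_positions": joint angles; "dq": joint speeds; "joint_torque": joint torques, N m; "eef_pos": TCP position; "orientation": TCP orientation; "force": force on the tool from outside, world axes, zero at the start; "ft_torque": the same for the moment, N m; "grip_width": finger opening in m.
Only numpy, scipy, OpenCV 4.12 (cv2) and the standard library are available. Lean on these libraries where they do the work, as an engineer would, in place of code of your own. Each camera call takes 0.05 s, during which the arm holds its last target. There are 200 camera calls.

## Working session

There is one attempt and no reset: what is moved stays moved. The work goes in short steps, Python scripts to look and compute and a tool call to move; the robot and the scene stay as the last step left them, time stands still between calls to the robot, and variables do not carry over. Pictures are saved under pics/ and viewed, about 8 in all and at most 12, crops included, and the job is handed in when it is done.

Besides the shell and the picture viewer there is one more tool, called after ">>>" in YAML: its name, and indented under it one key for each argument. send_rows: Moves the arm, as the interface text tells. Scaled input: -1 to 1 covers 0.075 m each way for a shift and 90 degrees each way for a turn. Its arguments: {"type":"object","properties":{"series":{"type":"array","items":{"type":"array","items":{"type":"array","items":{"type":"number","minimum":-1,"maximum":1}}}},"force":{"type":"number"}},"required":["series"]}

```bash
mkdir -p pics; ls
cat > h.py <<'E'
import numpy as np,cv2,pickle
from bench import env
def cap(n,f):
    c=env.capture(n); cv2.imwrite(f'pics/{f}.png',c['img'][:,:,::-1]); pickle.dump(c,open(f'pics/{f}.pkl','wb')); return c
def load(f): return pickle.load(open(f'pics/{f}.pkl','rb'))
def R_(c):
    a=np.array(c['attitude'],float)
    if a.shape==(3,3): return a
    from scipy.spatial.transform import Rotation as R
    return R.from_euler('xyz',a).as_matrix() if a.size==3 else R.from_quat(a).as_matrix()
def ray(c,u,v,z):
    d=R_(c)@np.linalg.inv(c['intrinsics'])@[u,v,1]; p=np.array(c['position']); return p+d*(z-p[2])/d[2]
def proj(c,P):
    q=np.array(c['intrinsics'])@(R_(c).T@(np.array(P)-c['position'])); return q[:2]/q[2]
E
python3 - <<'E'
from h import *
for n in('scene','top'):
    c=cap(n,n+'0'); print(n,c['position'],c['attitude'],c['intrinsics'])
print(env.state(),env.tcp_to_grasp)
a=cv2.imread('pics/scene0.png');b=cv2.imread('pics/top0.png')
E
```

```text
pics
scene [1.37061656 0.47692421 0.76562559] [-2.23992187 -0.02299484  2.12555006] [[477.23523481   0.         277.79659879]
 [  0.         477.23523481 214.62128542]
 [  0.           0.           1.        ]]
top [0.44341117 0.00821659 1.13756764] [-3.00004268e+00 -1.05607829e-03 -1.57838335e+00] [[384.97944833   0.         277.95819227]
 [  0.         384.97944833 209.48664706]
 [  0.           0.           1.        ]]
{'time_s': 0.1, 'joint_positions': array([-1.40259192e+00,  3.51164036e-01,  1.65232404e+00,  3.56589887e-05,
        1.13911280e+00, -8.45675717e-02]), 'dq': array([-9.94876696e-04, -1.22629682e-03, -2.61701939e-03,  3.69172960e-07,
       -9.97795752e-04, -5.41437270e-04]), 'joint_torque': array([ 1.15020044e-03, -5.06830573e+01, -2.91876233e+01, -8.33060426e-05,
        2.62374590e-03, -2.58095348e-06]), 'eef_pos': array([ 0.13755167, -0.53222963,  0.230836  ]), 'orientation': array([-3.14059077e+00, -1.17417952e-04,  2.52756980e-01]), 'force': array([ 0.02534905, -0.61154739, -0.38120516]), 'ft_torque': array([ 0.02304462,  0.00229231, -0.00147717]), 'grip_width': 0.08562421474852612} 0.0187
```

View pics/scene0.png

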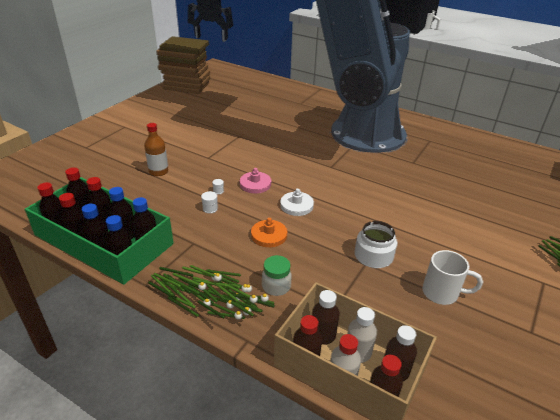

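View pics/top0.png

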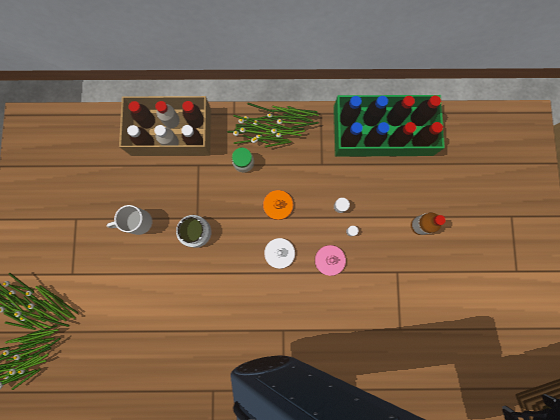

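The scene view shows the white lid (297,203), tub (376,245), mug, jar, bottle, and pink and orange lid look-alikes. There are two white caps, at scene (210,202) and (218,186), which are top (342,204) and (353,231). I'll measure the caps, lid and tub.

Run:
```python
from h import *
t=load('top0'); s=load('scene0')
def blob(c,x0,y0,x1,y1,thr=120,sat=60):
    im=c['img'][y0:y1,x0:x1]; h=cv2.cvtColor(im,cv2.COLOR_RGB2HSV)
    m=((h[...,2]>thr)&(h[...,1]<sat)).astype(np.uint8)
    n,l,st,ce=cv2.connectedComponentsWithStats(m); i=1+np.argmax(st[1:,4])
    cs=cv2.findContours((l==i).astype(np.uint8),cv2.RETR_EXTERNAL,cv2.CHAIN_APPROX_NONE)[0][0]
    e=cv2.minEnclosingCircle(cs); return (st[i,0]+x0,st[i,1]+y0,st[i,2],st[i,3]),(e[0][0]+x0,e[0][1]+y0),e[1]
for nm,b,z in(('capA',(325,190,360,220),.0),('capB',(343,220,365,242),0.),('lid',(258,230,302,275),.015),('tub',(170,208,215,252),.07)):
    bb,e,r=blob(t,*b); D=np.linalg.norm(np.array(t['position'])-ray(t,*e,z))
    print(nm,bb,np.round(e,1),r,'dia',2*r*D/385, 'xy',ray(t,*e,z)[:2])
for nm,b in(('capA',(195,188,222,216)),('capB',(208,176,228,195))):
    bb,e,r=blob(s,*b); u=bb[0]+bb[2]/2; P=ray(s,u,bb[1]+bb[3]/2,.016); D=np.linalg.norm(np.array(s['position'])-P)
    print(nm,bb,'w',bb[2]*D/477,'h~',bb[3]*D/477,P)
def crop(c,x,y,w,k): return cv2.resize(c['img'][y:y+w,x:x+w,::-1],(400,400),interpolation=cv2.INTER_CUBIC)
cv2.imwrite('pics/crop0.png',np.hstack([crop(s,190,165,50,8),crop(t,322,190,50,8)]))
```

```text
capA (np.int32(334), np.int32(198), np.int32(16), np.int32(15)) [341.5 205. ] 8.20071029663086 dia 0.049708113881323936 xy [ 0.61764255 -0.18431659]
capB (np.int32(346), np.int32(226), np.int32(13), np.int32(10)) [352.  230.5] 6.18475866317749 dia 0.0373653073800818 xy [ 0.54099833 -0.21306559]
lid (np.int32(264), np.int32(238), np.int32(31), np.int32(31)) [279.3 252.9] 15.535333633422852 dia 0.0906343206663915 xy [0.47623949 0.002999  ]
tub (np.int32(176), np.int32(215), np.int32(32), np.int32(32)) [191.8 230.4] 16.24687385559082 dia 0.09265797648608726 xy [0.53870822 0.24590648]
capA (np.int32(201), np.int32(188), np.int32(21), np.int32(25)) w 0.05554422669034155 h~ 0.06612407939326374 [ 0.60064819 -0.18410864  0.016     ]
capB (np.int32(208), np.int32(179), np.int32(16), np.int32(16)) w 0.043958948143698974 h~ 0.043958948143698974 [ 0.5453483  -0.21189546  0.016     ]
```

View pics/crop0.png

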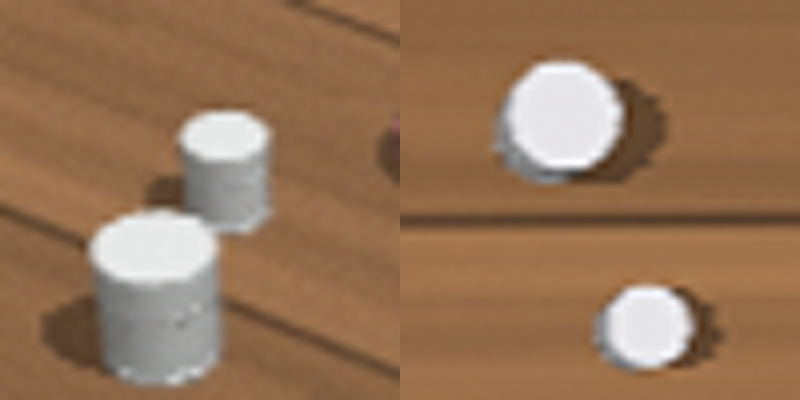

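Cap A (top 342,204) has a top about 40 mm across. Cap B (top 353,231; scene 218,186) is about 30 mm and matches the 30 mm head, so B is the one meant. Both stand open end down. Next is an enlarged view of the tub and lid in both views.

Run:
```python
from h import *
t=load('top0'); s=load('scene0')
def crop(c,x,y): return cv2.resize(c['img'][y:y+50,x:x+50,::-1],(300,300),interpolation=cv2.INTER_CUBIC)
cv2.imwrite('pics/crop1.png',np.vstack([np.hstack([crop(s,351,215),crop(t,168,205)]),np.hstack([crop(s,272,178),crop(t,255,228)])]))
B=(ray(t,352.8,230.5,.032),ray(s,217.6,181.6,.032)); print(B)
```

```text
(array([ 0.53823592, -0.20914446,  0.032     ]), array([ 0.54042017, -0.20911826,  0.032     ]))
```

View pics/crop1.png

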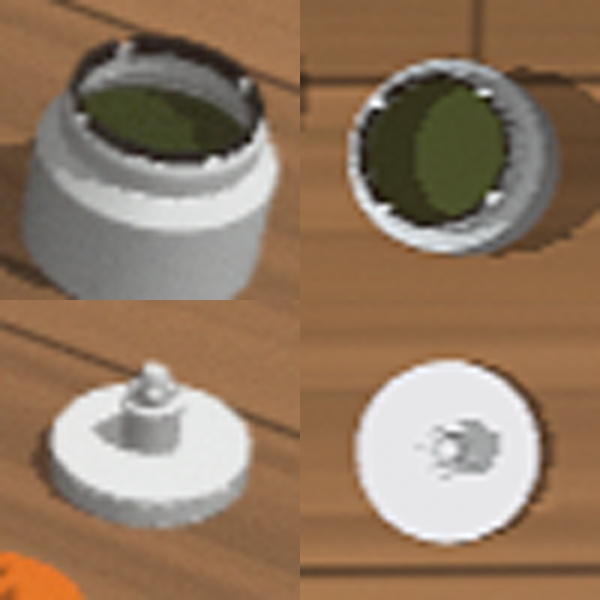

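Run:
```python
from h import *
t=load('top0'); s=load('scene0')
print('tub',ray(t,190,229.7,.072),ray(s,378,231,.072))
# lid plate ellipse in scene: x 48-250,y 380-512 of crop incl. edge(top surf)
print('lid',ray(t,255+149/6-.5,228+152/6-.5,.015),ray(s,272+150/6-.5,178+(445-300)/6-.5,.015))
for b in((0.537,.25,.0),):
    print(proj(t,b),proj(s,b))
p=env.state()['eef_pos']; print(p)
```

```text
tub [0.5404151  0.25039233 0.072     ] [0.54217768 0.24918914 0.072     ]
lid [0.4764149  0.00279416 0.015     ] [0.48066192 0.00365301 0.015     ]
[195.58362581 233.01889902] [374.49663573 253.17848215]
[ 0.13755167 -0.53222963  0.230836  ]
```

>>> send_rows:
  series:
    - [[0,0,0,0,0,0.0805,1],[0,0,0,0,0,0.0805,1],[0.38,-0.595,0,0,0,0,1],[0.38,-0.595,0,0,0,0,1],[0.38,-0.595,0,0,0,0,1],[0.38,-0.595,0,0,0,0,1],[0.38,-0.595,0,0,0,0,1],[0.38,-0.595,0,0,0,0,1],[0.38,-0.595,0,0,0,0,1],[0.38,-0.595,0,0,0,0,1],[0.38,-0.595,0,0,0,0,1],[0.38,-0.595,0,0,0,0,1],[0.38,-0.595,0,0,0,0,1],[0.38,-0.595,0,0,0,0,1],[0,0,0,0,0,0,1]]
  force: 60

```text
time_s: 1.98
eef_pos: [0.4805, 0.0054, 0.2309]
orientation: [-3.141, 0.0, 0.004]
force: [-0.7, 0.1, -0.1]
grip_width: 0.0855
```

>>> send_rows:
  series:
    - [[-0.027,0.03,0.45,0,0,0,1],[0,0,0.45,0,0,0,1],[0,0,0.45,0,0,0,1],[0,0,0.45,0,0,0,1],[0,0,0.4,0,0,0,1],[0,0,0.25,0,0,0,1],[0,0,0.2,0,0,0,1],[0,0,0.17,0,0,0,1],[0,0,0,0,0,0,1],[0,0,0,0,0,0,-1],[0,0,0,0,0,0,-1],[0,0,0,0,0,0,-1],[0,0,0,0,0,0,-1],[0,0,0,0,0,0,-1],[0,0,0,0,0,0,-1],[0,0,0,0,0,0,-1]]

```text
time_s: 3.98
eef_pos: [0.4778, 0.0007, 0.0204]
orientation: [3.142, -0.001, -0.0]
force: [-2.3, -0.4, 8.0]
grip_width: 0.0239
```

>>> send_rows:
  series:
    - [[0,0,-0.2,0,0,0,-1],[0,0,-0.4,0,0,0,-1],[0,0,-0.4,0,0,0,-1],[0,0,-0.4,0,0,0,-1],[0,0,-0.4,0,0,0,-1],[0.12,-0.474,0,0,0,0,-1],[0.12,-0.474,0,0,0,0,-1],[0.12,-0.474,0,0,0,0,-1],[0.12,-0.474,0,0,0,0,-1],[0.12,-0.474,0,0,0,0,-1],[0.12,-0.474,0,0,0,0,-1],[0.12,-0.474,0,0,0,0,-1],[0,0,0,0,0,0,-1],[0,0,0,0,0,0,-1]]

```text
time_s: 5.72
eef_pos: [0.5403, 0.2492, 0.1552]
orientation: [3.141, 0.0, 0.0]
force: [0.4, -0.1, -0.7]
grip_width: 0.0236
```

Run:
```python
from h import *
t=cap('top','top1'); s=cap('scene','scene1'); st=env.state(); print(st['eef_pos'],st['orientation'],st['grip_width'],st['force'])
def crop(c,x,y,w=100): return cv2.resize(c['img'][y:y+w,x:x+w,::-1],(400,400),interpolation=cv2.INTER_CUBIC)
p=st['eef_pos']; a=proj(s,p).astype(int)-50; b=proj(t,p).astype(int)-50; print(a,b)
cv2.imwrite('pics/crop2.png',np.hstack([crop(s,*a),crop(t,*b)]))
```

```text
[0.5404751  0.24878223 0.15514641] [ 3.14146520e+00  5.52655296e-05 -8.33504275e-04] 0.023705953328376772 [ 0.68365649  0.01869162 -1.00662668]
[334 151] [133 176]
```

View pics/crop2.png

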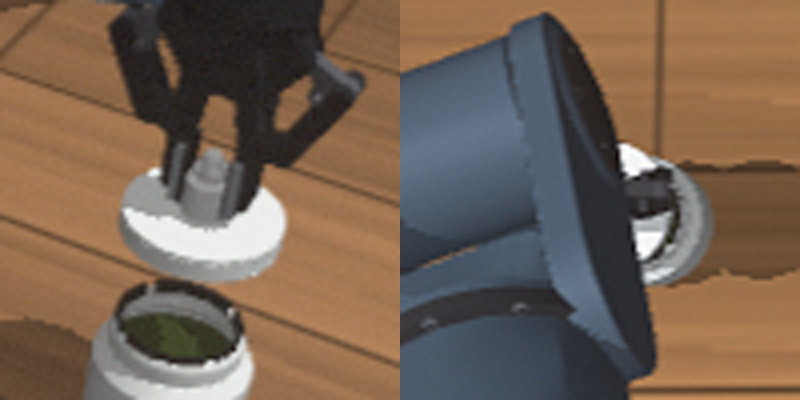

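Run:
```python
from h import *
s=load('scene1');z=.135
px=lambda u,v:(334+u/4-.4,151+v/4-.4)
P=np.array([.5405,.2490])
a=np.linspace(0,2*np.pi,200)
def circ(c,r,z): return np.array([proj(s,[c[0]+r*np.cos(q),c[1]+r*np.sin(q),z]) for q in a])
inv=lambda q:((np.array(q)-[334-.4,151-.4])*4).round(1)
C=circ(P,.044,z+.015); print('pred plate extents in crop',inv(C.min(0)),inv(C.max(0)))
C=circ(P,.044,z+.012);print('lower',inv(C.min(0)),inv(C.max(0)))
print('spout tip pred',inv(proj(s,[*P,z+.053])))
for d in((.002,0),(0,.002)): print(d,inv(proj(s,[*(P+d),z+.015]))-inv(proj(s,[*P,z+.015])))
C=circ([.5413,.2498],.0385,.07); print('tub rim(77)',inv(C.min(0)),inv(C.max(0)))
C=circ([.5413,.2498],.0365,.074); print('seal',inv(C.min(0)),inv(C.max(0)))
# measured masks
im=s['img']; h=cv2.cvtColor(im,cv2.COLOR_RGB2HSV); m=((h[...,2]>110)&(h[...,1]<50)).astype(np.uint8)[180:224,360:410]
ys,xs=np.where(m); k=ys+180<214
print('lid mask crop ext',inv((xs[k].min()+360,ys[k].min()+180)),inv((xs[k].max()+360,0)))
```

```text
pred plate extents in crop [118.7 162.5] [283.3 260.4]
lower [117.9 166.8] [282.2 264.9]
spout tip pred [212.1 152.4]
(0.002, 0) [-1.4  1.9]
(0, 0.002) [3.4 1.3]
tub rim(77) [110.3 281. ] [247.6 369.2]
seal [114.7 277.8] [245.3 361.3]
lid mask crop ext [121.6 149.6] [ 285.6 -602.4]
```

The scene crop shows the lid held level, with its centre where the TCP predicts (plate at crop x 118–286, tip at (213,153)). It is above the tub rim (crop x 113–243) within about 1 mm. Lowering it now.

>>> send_rows:
  series:
    - [[0.006,0,0.31,0,0,0,-1],[0,0,0.31,0,0,0,-1],[0,0,0.2,0,0,0,-1],[0,0,0.11,0,0,0,-1],[0,0,0,0,0,0,-1],[0,0,0,0,0,0,-1]]
  force: 100

```text
time_s: 6.58
eef_pos: [0.5415, 0.2497, 0.0858]
orientation: [-3.141, -0.001, -0.0]
force: [-0.5, 0.3, -0.9]
grip_width: 0.0224
```

>>> send_rows:
  series:
    - [[0,0,0.03,0,0,0,-1],[0,0,0.03,0,0,0,-1],[0,0,0.02,0,0,0,-1],[0,0,0.02,0,0,0,-1],[0,0,0,0,0,0,-1]]

```text
time_s: 7.2
eef_pos: [0.5415, 0.2498, 0.0785]
orientation: [-3.141, -0.001, 0.0]
force: [-3.1, -0.4, 7.8]
grip_width: 0.0225
```

>>> send_rows:
  series:
    - [[0,0,0.012,0,0,0,-1],[0,0,0.012,0,0,0,-1],[0,0,0,0,0,0,-1]]

```text
time_s: 7.58
eef_pos: [0.5416, 0.2498, 0.0783]
orientation: [-3.141, -0.002, 0.0]
force: [-8.8, -4.0, 26.0]
grip_width: 0.0224
```

>>> send_rows:
  series:
    - [[0,0,0,0,0,0,-1],[0,0,0,0,0,0,0.2],[0,0,0,0,0,0,1],[0,0,0,0,0,0,1],[0,0,0,0,0,0,1],[0,0,-0.3,0,0,0,1],[0,0,-0.6,0,0,0,1],[0,0,-0.7,0,0,0,1],[0,0.55,0,0,0,0,1],[0,0.55,0,0,0,0,1],[0,0.55,0,0,0,0,1],[0,0.55,0,0,0,0,1],[0,0.55,0,0,0,0,1],[0,0.55,0,0,0,0,1],[0,0.55,0,0,0,0,1],[0,0.55,0,0,0,0,1],[0,0.55,0,0,0,0,1],[0,0.55,0,0,0,0,1],[-0.027,0.62,0,0,0,0,1],[0,0,0,0,0,0,1]]

```text
time_s: 10.07
eef_pos: [0.5387, -0.212, 0.1955]
orientation: [3.141, 0.0, -0.003]
force: [-0.4, 0.4, 0.2]
grip_width: 0.0854
```

Run:
```python
from h import *
t=cap('top','top2'); s=cap('scene','scene2'); st=env.state(); print(st['eef_pos'],st['orientation'],st['grip_width'],st['force'])
def crop(c,x,y,w=60): return cv2.resize(c['img'][y:y+w,x:x+w,::-1],(400,400),interpolation=cv2.INTER_CUBIC)
cv2.imwrite('pics/crop3.png',np.hstack([crop(s,346,200),crop(t,160,200)]))
S=400/60
for nm,c,o in(('s',s,(346,200)),('t',t,(160,200))):
    inv=lambda q:((np.array(q)-o+.5)*S).round(0)
    P=[.5415,.2498]
    a=np.linspace(0,6.283,100); C=np.array([proj(c,[P[0]+.044*np.cos(q),P[1]+.044*np.sin(q),.073]) for q in a])
    print(nm,'plate',inv(C.min(0)),inv(C.max(0)),'tip',inv(proj(c,[*P,.111])),'shoulder',inv(proj(c,[*P,.095])))
```

```text
[ 0.53884863 -0.20935548  0.1955067 ] [-3.14117039e+00  3.79161177e-04 -9.31003375e-04] 0.08515716978957044 [ 1.07531572  0.5399888  -0.10877398]
s plate [ 89. 126.] [351. 294.] tip [237. 120.] shoulder [230. 157.]
t plate [98. 94.] [310. 305.] tip [183. 190.] shoulder [192. 194.]
```

View pics/crop3.png

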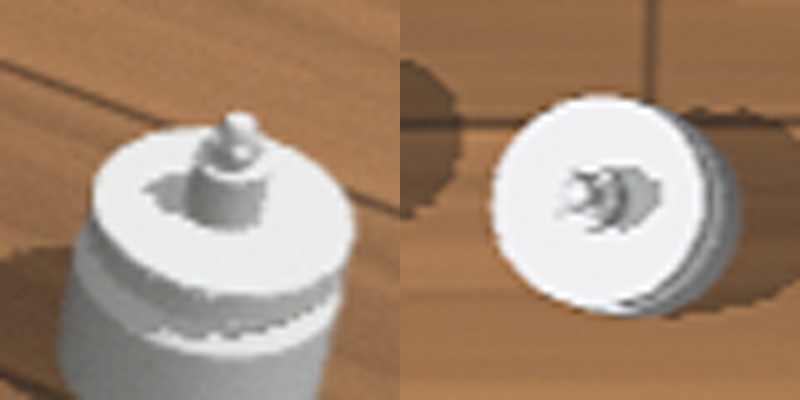

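The crop shows the lid level on the tub. The plate and spout are within about 1 mm of the home prediction in both views: scene tip (240,118) against a predicted (237,120). Next is the cap.

>>> send_rows:
  series:
    - [[0.005,0,0.45,0,0,0,1],[0,0,0.45,0,0,0,1],[0,0,0.45,0,0,0,1],[0,0,0.45,0,0,0,1],[0,0,0.3,0,0,0,1],[0,0,0.23,0,0,0,1],[0,0,0.13,0,0,0,1],[0,0,0,0,0,0,1],[0,0,0,0,0,0,-1],[0,0,0,0,0,0,-1],[0,0,0,0,0,0,-1],[0,0,0,0,0,0,-1],[0,0,0,0,0,0,-1],[0,0,0,0,0,0,-1],[0,0,0,0,0,0,-1]]
  force: 80

```text
time_s: 12.05
eef_pos: [0.5396, -0.2096, 0.012]
orientation: [3.141, -0.001, -0.0]
force: [-2.1, 0.4, 7.3]
grip_width: 0.0269
```

>>> send_rows:
  series:
    - [[0,0,-0.15,0,0,0,-1],[0,0,-0.45,0,0,0,-1],[0,0,-0.45,0,0,0,-1],[0,0,-0.45,0,0,0,-1],[0,0,-0.4,0,0,0,-1],[0.02,-0.5577,0,0,0,0,-1],[0,-0.5577,0,0,0,0,-1],[0,-0.5577,0,0,0,0,-1],[0,-0.5577,0,0,0,0,-1],[0,-0.5577,0,0,0,0,-1],[0,-0.5577,0,0,0,0,-1],[0,-0.5577,0,0,0,0,-1],[0,-0.5577,0,0,0,0,-1],[0,-0.5577,0,0,0,0,-1],[0,-0.5577,0,0,0,0,-1],[0,-0.5577,0,0,0,0,-1],[0,0,0,0,0,0,-1],[0,0,0,0,0,0,-1],[0,0,0,0,0,0,-1]]

```text
time_s: 14.42
eef_pos: [0.5411, 0.2497, 0.154]
orientation: [3.141, -0.0, -0.001]
force: [0.5, -1.3, -0.9]
grip_width: 0.027
```

Run:
```python
from h import *
s=cap('scene','scene3'); st=env.state(); print(st['eef_pos'],st['orientation'],st['grip_width'],st['force'])
o=(346,150);S=8
im=s['img'][150:225,346:421,::-1]
cv2.imwrite('pics/crop4.png',cv2.resize(im,(600,600),interpolation=cv2.INTER_CUBIC))
inv=lambda q:((np.array(q)-o+.5)*S).round(0)
P=st['eef_pos']; zc=P[2]-.012
for q in((P,zc,.0145),(P,zc+.032,.015),([.541,.2505],.073,.044)):
    a=np.linspace(0,6.283,100); C=np.array([proj(s,[q[0][0]+q[2]*np.cos(k),q[0][1]+q[2]*np.sin(k),q[1]]) for k in a]); print(inv(C.min(0)),inv(C.max(0)))
print('tip',inv(proj(s,[.541,.2505,.111])))
```

```text
[0.54106196 0.24975078 0.15393705] [ 3.14155842e+00 -1.35426129e-05 -1.28065381e-03] 0.027419898450451185 [ 0.05492962  0.21913377 -0.07770906]
[249. 422.] [357. 487.]
[265. 326.] [379. 392.]
[110. 551.] [424. 753.]
tip [288. 544.]
```

View pics/crop4.png

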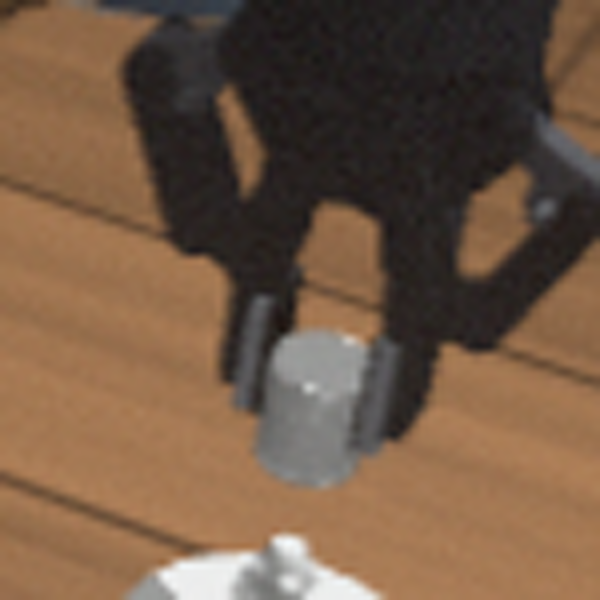

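The crop shows the cap upright in the pads, with its bottom at crop x 255–358 and y 487 as predicted, over the spout tip at (288,540). Going down.

>>> send_rows:
  series:
    - [[0,-0.009,0.2,0,0,0,-1],[0,0,0.15,0,0,0,-1],[0,0,0.1,0,0,0,-1],[0,0,0.03,0,0,0,-1],[0,0,0,0,0,0,-1]]
  force: 100

```text
time_s: 15.1
eef_pos: [0.541, 0.2514, 0.1177]
orientation: [-3.142, 0.0, -0.0]
force: [0.3, -0.3, 0.5]
grip_width: 0.0266
```

>>> send_rows:
  series:
    - [[0,0,0.02,0,0,0,-1],[0,0,0.02,0,0,0,-1],[0,0,0.015,0,0,0,-1],[0,0,0,0,0,0,-1]]

```text
time_s: 15.6
eef_pos: [0.5412, 0.2508, 0.1145]
orientation: [3.141, -0.001, 0.0]
force: [-1.6, -5.1, 8.1]
grip_width: 0.0263
```

>>> send_rows:
  series:
    - [[0,0,0.02,0,0,0,-1],[0,0,0.02,0,0,0,-1],[0,0,0,0,0,0,-1]]

```text
time_s: 15.98
eef_pos: [0.5408, 0.2514, 0.1104]
orientation: [-3.142, 0.0, -0.0]
force: [-0.9, -0.3, -1.1]
grip_width: 0.0263
```

>>> send_rows:
  series:
    - [[0,0,0.025,0,0,0,-1],[0,0,0.02,0,0,0,-1],[0,0,0.015,0,0,0,-1],[0,0,0,0,0,0,-1]]

```text
time_s: 16.48
eef_pos: [0.5411, 0.2515, 0.1069]
orientation: [-3.141, -0.0, -0.0]
force: [-3.6, -1.7, 9.0]
grip_width: 0.0264
```

>>> send_rows:
  series:
    - [[0,0,0.01,0,0,0,-1],[0,0,0.008,0,0,0,-1],[0,0,0,0,0,0,-1],[0,0,0,0,0,0,-1],[0,0,0,0,0,0,-1]]

```text
time_s: 17.1
eef_pos: [0.5413, 0.2515, 0.1068]
orientation: [-3.141, -0.001, -0.0]
force: [-7.7, -3.2, 20.2]
grip_width: 0.0265
```

Run:
```python
from h import *
s=cap('scene','scene4'); st=env.state(); print(st['eef_pos'],st['orientation'],st['grip_width'],st['force'])
o=(341,180);S=8
im=s['img'][180:255,341:416,::-1]
cv2.imwrite('pics/crop5.png',cv2.resize(im,(600,600),interpolation=cv2.INTER_CUBIC))
inv=lambda q:((np.array(q)-o+.5)*S).round(0)
for q in(([.541,.251],.095,.0145),([.541,.251],.127,.015),([.541,.251],.073,.044)):
    a=np.linspace(0,6.283,100); C=np.array([proj(s,[q[0][0]+q[2]*np.cos(k),q[0][1]+q[2]*np.sin(k),q[1]]) for k in a]); print(inv(C.min(0)),inv(C.max(0)))
```

```text
[0.54128397 0.25150507 0.10680079] [-3.14121475e+00 -1.24970523e-03  3.64110494e-05] 0.026398813686137206 [-8.56177865 -3.41015876 20.86734957]
[268. 317.] [373. 382.]
[283. 226.] [394. 293.]
[152. 312.] [466. 513.]
```

View pics/crop5.png

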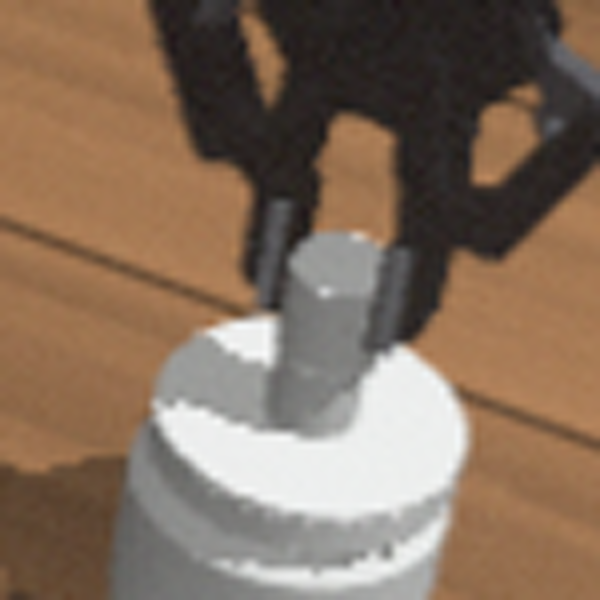

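The crop shows the lid level, with the cap seated on the neck (cap foot near crop (315,375), top near y 232–293), as predicted for home. The push is steady at about 20 N.

Run:
```python
from h import *
print(env.hand_in()); st=env.state(); print(st['time_s'],st['eef_pos'],st['force'])
```

```text
the job is handed in; nothing more can be done
None
the job is handed in; nothing more can be done
```

The tub is closed up: the lid is pressed home on the rim and the 30 mm snap cap is clicked onto its spout. I handed in at about 17 s, with the gripper still holding the cap down.

- **Lid:** I gripped the white lid by its neck, set it on the tub and pressed to 26 N. It stopped firmly at the expected home height. After release, both cameras showed it level and within about 1–2 mm of the expected position.
- **Cap:** The push rose to about 8 N at the last reading before the click, dropped to almost nothing, then met the firm stop. At the end the tool was 0.1–0.2 mm from the expected home height, and the push was steady at about 20 N.
- **Last picture:** It showed the cap and lid upright and where expected.
- **Sideways force:** The last reading also showed about 9 N sideways, and nothing had visibly shifted.
- **Not measured again:** I did not re-measure the bottle, jar and mug at the end. The moves stayed clear of them, and no unexpected contact showed in the force readings between moves.

No check failed. The two cameras disagreed by 2–4 mm in x, so I used their average.

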